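# Open the pedal box for a stock check

### The arm

A 7-joint arm with a two-finger parallel gripper is mounted at the origin on the work surface. World frame = base frame: x ahead of the robot, y to its left, z up, the work surface at z = 0. Lengths are in m, angles in rad, forces in N, time in s.
With the tool pointing down it reaches from about 0.4 to 0.85 m from the base axis. Payload 10.4 kg.
Tool frame: the origin (TCP) lies at the very end of the fingers, on their centre line; the grasp point (between the pads) lies behind it (env.hold_point_z is the x of the grasp point in the tool frame, in m); x points along the fingers, z is the direction in which the jaws open and shut, and the axes are right-handed (so a half turn about x gives the same grasp; the last joint's range is limited). The gripper opens to 85 mm and grips with 20 to 120 N. Pads are 22 mm wide; open, the fingers measure 114 mm over their backs; the gripper's body (76 mm by 85 mm) begins 54 mm behind the grasp point. The pads swing forward as they close: fully open they stand 13 mm farther back than shut.
Start: joints at [-0.023, 0.332, -0.065, 1.46, 0.022, 1.35, -0.088], TCP at [0.625, 0, 0.192] pointing down, gripper open.
Joint ranges: [-2.6, 2.6], [-0.5, 2.12], [-1.47, 1.34], [0.16, 2.42], [-1.27, 4.41], [0.06, 2.06], [-2.6, 2.6]. Speed limits (rad/s): [2.22, 2.22, 2.79, 2.79, 3.14, 3.14, 3.14].

### API

Orientations are given as a rotation vector (axis times angle).
In Python, from bench import env gives the robot as it stands.
- The arm moves only by the shell command python3 -m pendant 'ROWS' [FORCE]. ROWS is text: rows parted by semicolons, each of 5 numbers parted by spaces: the shift along the tool's x, y, z in mm, then the turn about the tool's x in degrees, then the closure, from 0 (fully open) to 1 (shut). In form: dx dy dz yaw grip; .... A call has 1 to 20 rows; each row is the pose to reach, as a shift and turn from the pose commanded when the call began, along the tool's axes at that moment; what a row does not reach only later rows make up. A row lasts 1/10 s, in which the tool goes at most 50 mm and 8.59 degrees, less where a joint would pass 70% of its speed; a pose out of reach is approached as far as the arm can. A call with a gripper value outside its range is refused whole. The fingers move at their own pace and stop on an object; FORCE is the grip in N (left out, the last holds). Time passes only in rows, so rows that repeat a pose let the fingers close. It gives the time, the measured TCP pose, the force and the opening at its end, in the units of the state.
- env.sense(): the state, without advancing time (a new reading comes with each control period).
- env.get_image(name): name is "scene" or "side" or "wrist"; returns the picture (420x560x3 uint8, red, green, blue); there is no depth.
- env.camera_info(name): a dict with "fx", "fy", "cx", "cy" (pixels), "extrinsics" (4x4, takes a point from camera to world coordinates); the wrist camera has in their place "mount" (4x4, takes a point from camera to tool coordinates, whose origin is the TCP and whose axes are the tool frame's). Camera axes: x right, y up, looking along -z (the intrinsics and any distortion apply to the point x, -y, -z); pixel columns grow to the right and rows downward; lengths in m; the calibration is good to about 2 mm. A picture is of the moment at which its call begins: read the wrist's pose just before it. camera_info takes no time and is no camera call.
- env.finish_job(): hands the job in, once; it reports no verdict.
Trained networks look in the newest picture that a camera, given by its name, has taken for a name from the list of things; names that differ only in an ending like _2 or _b are one class to them, and where a whole thing is asked for, a point or a joint stands for the part that bears it (a point fixed in the world has none). Each returns a list of dicts, best first, with "p" (0 to 1); they miss things now and then, are a little off and sometimes report something else, mostly with a low value. They report only what shows in the picture. A call takes as long as a camera call.
- env.spot_in(camera, query): "bbox" ([left, top, width, height] in pixels, round what is visible of it).
- env.mark_of(camera, query): "uv" ([column, row] in pixels: a listed point, or the origin of a listed thing).
The state is a dict: "time": time; "joint_positions": joint angles; "joint_vel": joint speeds; "tau": joint torques, N m; "ee_pos": TCP position; "tcp_rot": TCP orientation; "force": force on the tool from outside, world axes, zero at the start; "wrist_torque": the same for the moment, N m; "gripper_width": finger opening in m.
Only numpy, scipy, OpenCV 4.12 (cv2) and the standard library are available. Lean on these libraries where they do the work, as an engineer would, in place of code of your own. Each camera call takes 0.05 s, during which the arm holds its last target.

### The job

Open the square-cornered pedal box for a stock check of the lamp starters inside: press its pedal down until the lid stands wide open and keep it open for at least one second. Then ease the pedal slowly back up, so that the lid comes down under control without slamming, and leave the box shut. Leave the round pedal tin shut.

Things in the scene. Friction and masses are not known exactly. Their poses are not given: they have to be found in the camera images.
- square_tread (a point): Centre of the top face of the square box's pedal tread, a black rubber-faced plate, 50 mm along the lever by 70 mm across. 60 mm above the table at rest, 32 mm pressed to the hard stop. x runs along the lever from the tread to the box (front wall 69 mm away), y across, z is its normal. At rest it slopes 0.15 rad, free end higher; at the stop 0.15 rad the other way. The space above it stays free.
- square_pedal: The square box's pedal lever. Origin on its hinge axis (y), inside the box, 40 mm above the table; tread centre at x = -95 mm, z = +6 mm. Pushing the tread all the way down takes about 7 to 10 N. It does not latch: a spring lifts it as far as the finger lets it; let go suddenly, it springs up and the lid slams.
- square_lid (a joint): Lid angle of the square box, rad: 0 shut, 1.2 with the pedal at its stop; about 0.043 rad per mm of tread travel. Hinged on the rim opposite the pedal and driven by it (tread up at 20 mm/s: lid closes at 0.9 rad/s). The box is grey painted steel with square corners, 160 mm long (pedal side to hinge) by 180 mm wide, 97 mm high when shut.
- round_lid (a joint): Lid angle of the round tin, rad: 0 shut. The tin is a bystander of the same grey steel and height with the same kind of pedal, but round, 168 mm in diameter; its own pedal, not to be pressed, opens it.

How it is judged:
On the way, in this order (a step that is already met when the one before it is completed fails the run):
1. the square box's lid is held wide open (more than 1.0 rad) by pressing its pedal, for one second (value of joint square_lid above 1 rad and contact force between any of the fingers, the arm and square_pedal above 0.5 N), for 1 s.
2. the lid is down again (value of joint square_lid below 0.1 rad), for 0.2 s.
At the end, for the whole second after the job is handed in: Both lids are shut (each within 0.1 rad) (value of joint each of square_lid, round_lid below 0.1 rad); the robot touches nothing.
It fails at once if the square box's lid falls or slams shut (closing faster than 4 rad/s) (velocity of joint square_lid below -4 rad/s).
It fails at once if the round tin is opened (its lid above 0.2 rad) (value of joint round_lid above 0.2 rad).
It also fails if it takes over 35 s, if anything falls off the work surface, if the arm or the gripper's body presses on something with over 40 N, if the wrist force passes 120 N, or if a joint passes its speed limit or range.

## Working session

There is one attempt and no reset: what is moved stays moved. The work goes in short steps, Python scripts to look and compute and a shell command to move; the robot and the scene stay as the last step left them, time stands still between calls to the robot, and variables do not carry over. Pictures are saved under pics/ and viewed, and the job is handed in when it is done.

```bash
mkdir -p pics
cat > h.py <<'E'
import numpy as np, cv2
from bench import env
from scipy.spatial.transform import Rotation as R
def snap(n,f):
    im=env.get_image(n); cv2.imwrite('pics/'+f,im[:,:,::-1]); return im
def ray(n,uv,T=None):
    c=env.camera_info(n); E=np.array(c["extrinsics"]) if T is None else T
    d=np.array([(uv[0]-c["cx"])/c["fx"],-(uv[1]-c["cy"])/c["fy"],-1])
    return E[:3,3],E[:3,:3]@d
def atz(n,uv,z,T=None):
    o,d=ray(n,uv,T); return o+d*(z-o[2])/d[2]
E
python3 - <<'E'
from h import *
for n in("scene","side"):
    snap(n,n+'0.png'); print(n,{k:v for k,v in env.camera_info(n).items() if k!='extrinsics'})
    for q in("square_tread","square_pedal","square_lid"):
        print(q,'spot',env.spot_in(n,q)[:3])
        if q!="square_lid":
            m=env.mark_of(n,q)[:3]; print(' mark',m)
            for k in m: print(atz(n,k["uv"],.06 if 'tread' in q else .04))
s=env.sense();print(s["time"],s["ee_pos"],s["tcp_rot"],R.from_rotvec(s["tcp_rot"]).as_matrix().round(3),env.hold_point_z,s["force"])
E
```

```text
scene {'fx': 531.1278087267133, 'fy': 531.1278087267133, 'cx': 281.201655863924, 'cy': 216.04639336076863}
square_tread spot [{'bbox': [371.4, 159.6, 17.0, 17.1], 'p': 0.6}, {'bbox': [290.1, 149.1, 87.6, 55.2], 'p': 0.3}]
 mark [{'uv': [371.8, 164.1], 'p': 0.59}]
[0.58537818 0.31816992 0.06      ]
square_pedal spot [{'bbox': [366.4, 157.6, 22.4, 20.7], 'p': 0.58}]
 mark []
square_lid spot [{'bbox': [290.8, 149.7, 86.8, 54.3], 'p': 0.86}, {'bbox': [181.9, 263.2, 85.8, 71.5], 'p': 0.56}]
side {'fx': 396.0522912998315, 'fy': 396.0522912998315, 'cx': 281.1157006794321, 'cy': 211.15954283366182}
square_tread spot [{'bbox': [177.2, 322.2, 49.1, 46.3], 'p': 0.97}]
 mark [{'uv': [199.2, 345.4], 'p': 0.65}]
[0.58802812 0.31646905 0.06      ]
square_pedal spot [{'bbox': [176.3, 325.0, 45.8, 41.9], 'p': 0.97}]
 mark [{'uv': [234.2, 316.7], 'p': 0.7}]
[0.55028113 0.23151343 0.04      ]
square_lid spot [{'bbox': [190.0, 240.4, 117.8, 106.5], 'p': 0.61}]
0.6 [6.24998428e-01 2.18719284e-05 1.91931921e-01] [-5.27932099e-06  1.57073473e+00  3.73208501e-05] [[ 0. -0.  1.]
 [ 0.  1.  0.]
 [-1.  0.  0.]] -0.0187 [0.03614995 0.53755586 0.28384969]
```

View pics/scene0.png

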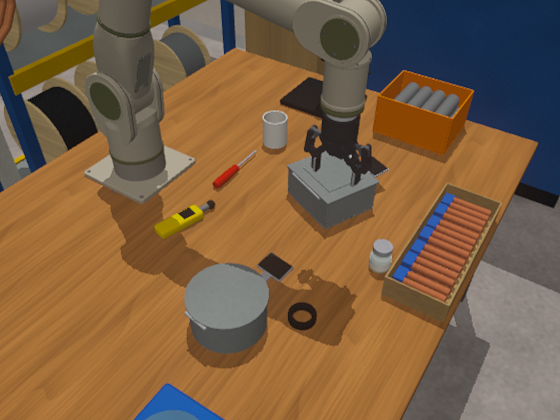

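View pics/side0.png

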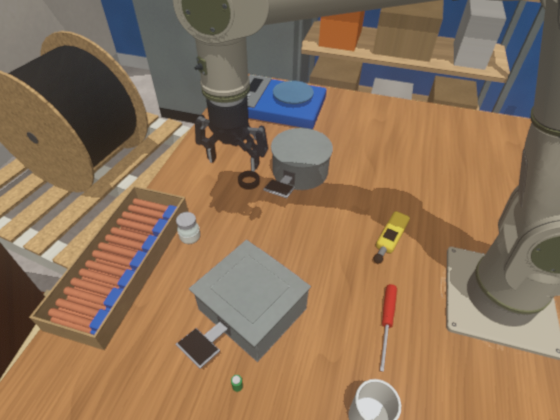

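The square box sits ahead and left of the robot. Its tread is at side (199,346), and in the scene view it is partly hidden near (375,163). The round tin's tread is at scene (275,266), well away. I'll cross-check with corners and the surrounding clearance.

Run:
```python
from h import *
cs=[atz("side",u,.06)[:2] for u in[(198,331),(219,347),(202,365),(178,346)]]
print(np.round(cs,3),np.mean(cs,0))
for u in[(247,244),(308,291),(258,335),(193,290)]: print('lid',atz("side",u,.097).round(3))
for u in[(377,125),(437,148)]: print('orange',atz("scene",u,0).round(3))
o1,d1=ray("scene",(371.8,164.1));o2,d2=ray("side",(199.2,345.4))
A=np.stack([d1,-d2],1);t=np.linalg.lstsq(A,o2-o1,rcond=None)[0];print(o1+d1*t[0],o2+d2*t[1])
im=cv2.imread('pics/side0.png');cv2.imwrite('pics/crop.png',cv2.resize(im[230:400,150:330],None,fx=4,fy=4)[:600,:800])
```

```text
[[0.602 0.29 ]
 [0.55  0.309]
 [0.567 0.35 ]
 [0.626 0.329]] [0.58668915 0.31937432]
lid [0.571 0.085 0.097]
lid [0.413 0.163 0.097]
lid [0.48  0.281 0.097]
lid [0.636 0.227 0.097]
orange [0.479 0.597 0.   ]
orange [0.691 0.583 0.   ]
[0.58604429 0.31636382 0.06141754] [0.58751324 0.31706756 0.06162392]
```

View pics/crop.png

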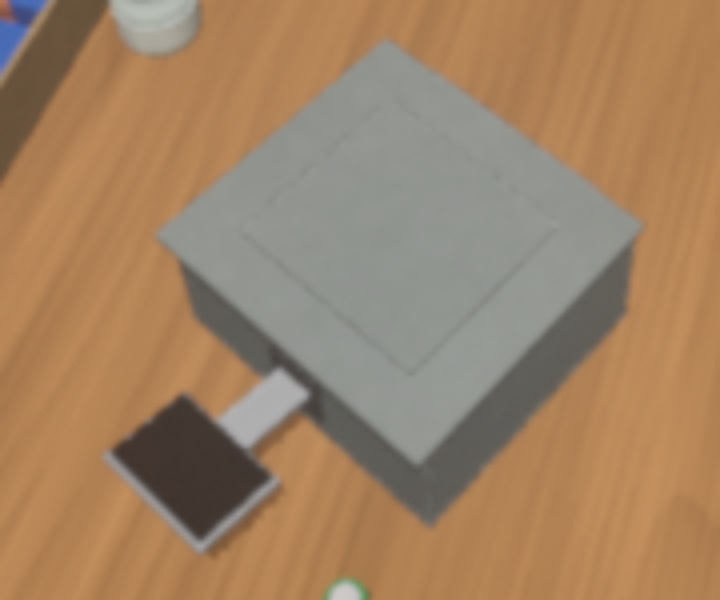

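The views agree: tread at about (0.587, 0.318, 0.061), with lever direction and box size as expected. I'll move above it with the fingers shut.

```bash
python3 -m pendant '0 45 -5 0 1; 0 90 -10 0 1; 0 135 -15 0 1; 0 180 -20 0 1; 0 225 -26 0 1; 0 270 -32 0 1; 0 300 -35 0 1; 0 319 -37 0 1; 0 319 -37 0 1; 0 319 -37 0 1; 30 319 -37 0 1; 60 319 -37 0 1; 80 319 -37 0 1; 80 319 -37 0 1; 80 319 -37 0 1'
python3 - <<'E'
from h import *
snap("side","s1.png");snap("scene","c1.png")
s=env.sense();print(s["time"],s["ee_pos"],s["tcp_rot"],s["force"],s["gripper_width"])
E
```

```text
time: 2.1
ee_pos: [0.5889, 0.3175, 0.1127]
tcp_rot: [0.001, 1.57, -0.002]
force: [0.6, -0.3, 0.5]
gripper_width: 0.0001
2.2 [0.58928954 0.31866717 0.11390475] [ 1.79508747e-03  1.56828542e+00 -9.67446156e-05] [0.36723385 0.45725694 0.2873872 ] -3.9285078155272666e-05
```

View pics/s1.png

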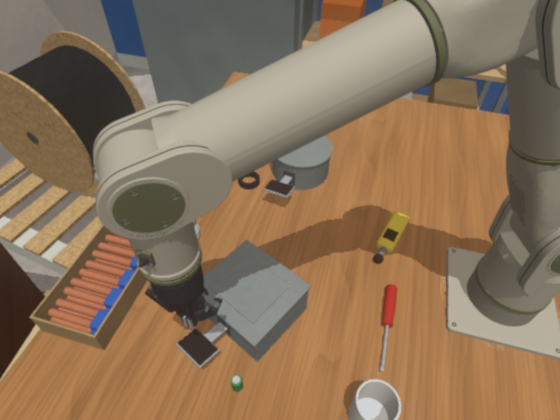

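View pics/c1.png

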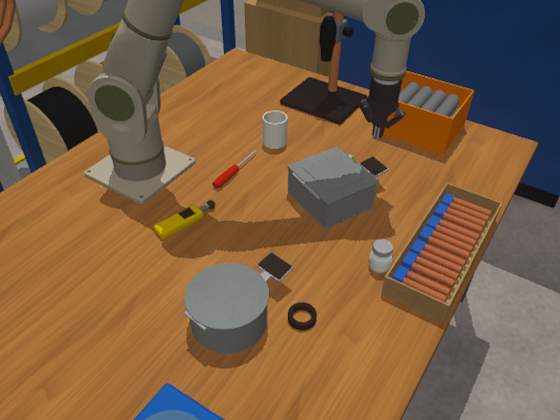

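The closed fingers are at scene (378,133), above the tread, which is now fully visible at (374,166). The forearm is well clear of the lid. I'll check the tread again from the scene view.

```bash
python3 - <<'E'
from h import *
snap("scene","c2.png")
for k in env.mark_of("scene","square_tread"): print(k,atz("scene",k["uv"],.06))
E
python3 -m pendant '20 0 0 0 1; 38 0 0 0 1; 46 0 0 0 1; 50 0 0 0 1; 52 0 0 0 1; 52 0 0 0 1'
```

```text
{'uv': [374.1, 164.9], 'p': 0.58} [0.59236442 0.31839648 0.06      ]
time: 2.9
ee_pos: [0.5884, 0.3192, 0.0606]
tcp_rot: [0.0, 1.57, 0.0]
force: [-0.5, -1.5, -0.2]
gripper_width: -0.0004
```

```bash
python3 -m pendant '2 0 0 0 1; 4 0 0 0 1; 6 0 0 0 1; 8 0 0 0 1; 10 0 0 0 1; 12 0 0 0 1; 14 0 0 0 1; 16 0 0 0 1; 18 0 0 0 1; 20 0 0 0 1; 22 0 0 0 1; 24 0 0 0 1; 25 0 0 0 1; 26 0 0 0 1; 26 0 0 0 1; 26 0 0 0 1'
python3 - <<'E'
from h import *
snap("scene","c3.png");snap("side","s3.png")
s=env.sense();print(s["time"],s["ee_pos"],s["force"])
E
```

```text
time: 4.5
ee_pos: [0.5881, 0.319, 0.034]
tcp_rot: [-0.0, 1.571, 0.0]
force: [1.1, 0.2, 0.0]
gripper_width: 0.0003
4.6 [0.5880962  0.31905639 0.03405144] [-0.01514104 -0.72110629 -0.73803383]
```

View pics/c3.png

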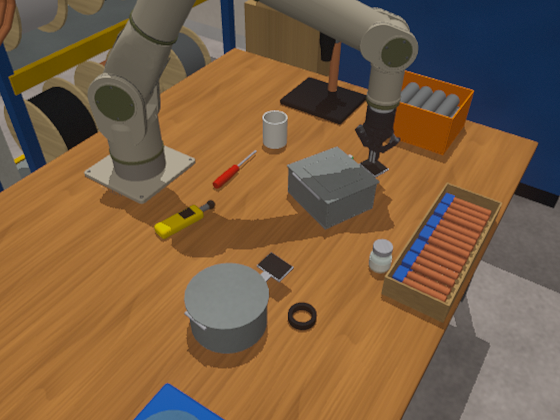

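View pics/s3.png

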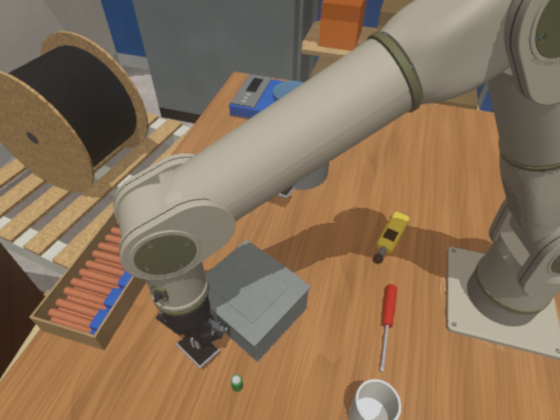

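The lid is still shut and there is no force, although the TCP reads z=0.034. I'll zoom in.

Run:
```python
from h import *
im=cv2.imread('pics/c3.png')[110:210,280:420];a=cv2.resize(im,None,fx=5,fy=5,interpolation=2)
cv2.imwrite('pics/z1.png',a)
im=cv2.imread('pics/s3.png')[290:390,140:260];cv2.imwrite('pics/z2.png',cv2.resize(im,None,fx=5,fy=5,interpolation=2))
for n in("scene","side"):
    c=env.camera_info(n);E=np.array(c["extrinsics"])
    for P in([.588,.319,.034],[.588,.319,.06]):
        p=np.linalg.inv(E)@np.r_[P,1];print(n,c["cx"]+c["fx"]*p[0]/-p[2],c["cy"]+c["fy"]*p[1]/p[2])
print(env.camera_info("wrist"))
snap("wrist","w3.png")
```

```text
scene 371.590413463907 171.60759484184334
scene 372.7776580246982 164.26570564586234
side 200.53287524523722 352.26152972931897
side 198.66664708821116 346.6263816445198
{'fx': 330.947151308336, 'fy': 330.947151308336, 'cx': 278.4643548229721, 'cy': 209.4433642852187, 'mount': array([[-7.62228332e-04,  2.64192874e-01, -9.64469566e-01,
        -1.80616037e-01],
       [ 9.83000014e-04,  9.64469578e-01,  2.64192101e-01,
         6.65772467e-02],
       [ 9.99999226e-01, -7.46698893e-04, -9.94847637e-04,
         1.72309429e-04],
       [ 0.00000000e+00,  0.00000000e+00,  0.00000000e+00,
         1.00000000e+00]])}
```

View pics/z1.png

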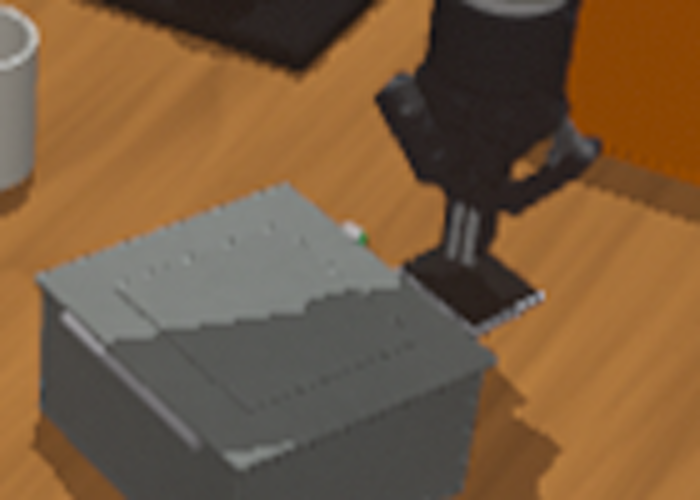

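View pics/z2.png

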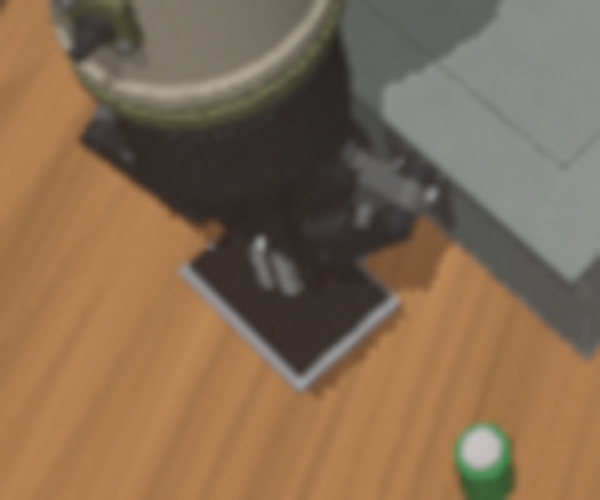

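View pics/w3.png

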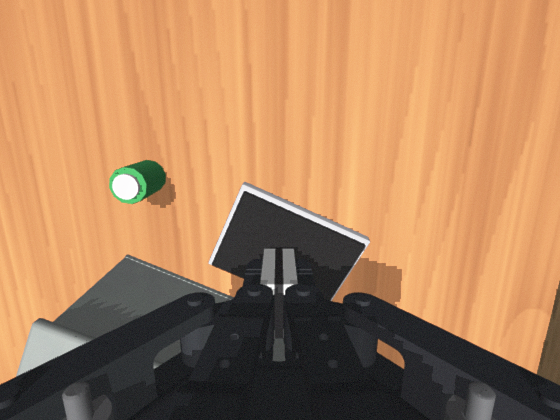

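Both fixed views and the wrist view put the visible fingertips at about z≈0.06. That is some 20 mm behind the reported TCP, so they have only just reached the tread. I'll carry on down slowly, guided by force.

```bash
for i in 1; do python3 -m pendant '2 0 0 0 1; 4 0 0 0 1; 6 0 0 0 1; 8 0 0 0 1; 8 0 0 0 1'; done
python3 - <<'E'
from h import *
snap("scene","c4.png")
s=env.sense();print(s["time"],s["ee_pos"],s["force"])
im=cv2.imread('pics/c4.png')[110:210,280:420];a=cv2.resize(im,None,fx=5,fy=5,interpolation=2)
cv2.imwrite('pics/z4.png',a)
E
```

```text
time: 5.15
ee_pos: [0.5878, 0.3189, 0.0255]
tcp_rot: [-0.0, 1.571, -0.0]
force: [-0.6, -0.8, 0.7]
gripper_width: 0.0004
5.2 [0.58791439 0.31892431 0.02569776] [-0.42224    -0.45972523  0.11851585]
```

View pics/z4.png

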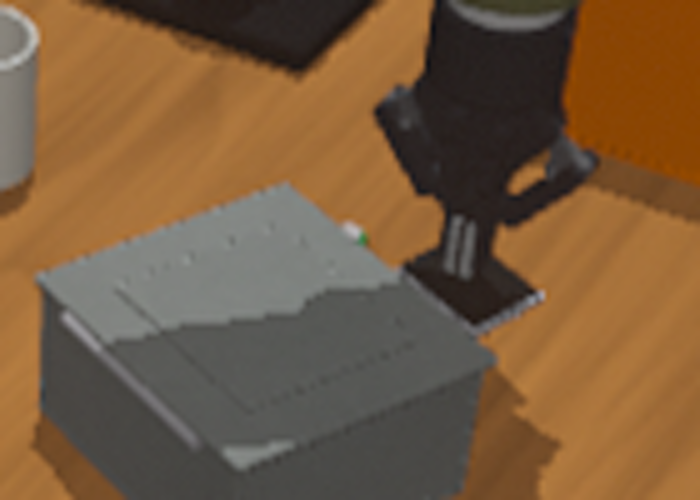

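```bash
python3 -m pendant '1 0 0 0 1; 2 0 0 0 1; 3 0 0 0 1; 4 0 0 0 1; 5 0 0 0 1; 5 0 0 0 1'
python3 - <<'E'
from h import *
snap("scene","c5.png");snap("side","s5.png")
s=env.sense();print(s["time"],s["ee_pos"],s["force"],s["tau"])
a=cv2.resize(cv2.imread('pics/c5.png')[110:210,300:420],None,fx=3.3,fy=3.3,interpolation=2)
b=cv2.resize(cv2.imread('pics/s5.png')[290:390,140:260],None,fx=3.3,fy=3.3,interpolation=2)
cv2.imwrite('pics/z5.png',np.hstack([a,b]))
E
```

```text
time: 5.8
ee_pos: [0.5883, 0.3192, 0.0215]
tcp_rot: [0.0, 1.57, 0.0]
force: [-1.7, -0.9, 6.5]
gripper_width: 0.0001
5.9 [0.58825802 0.31919479 0.02164695] [-1.54580856 -1.6049668   5.68218936] [-6.81974972e-02 -6.98107624e+01 -2.53395081e+00 -3.39353299e+01
  9.13660694e-02 -7.12284464e-01 -9.18516802e-03]
```

View pics/z5.png

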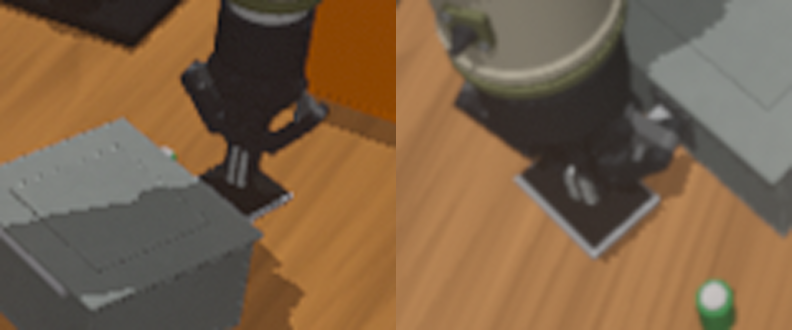

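Contact at about 6 N, with the tip on the tread. Now I'll press.

```bash
python3 -m pendant '2 0 0 0 1; 4 0 0 0 1; 6 0 0 0 1; 8 0 0 0 1; 10 0 0 0 1; 10 0 0 0 1'
python3 - <<'E'
from h import *
snap("scene","c6.png");snap("side","s6.png")
s=env.sense();print(s["time"],s["ee_pos"],s["force"])
a=cv2.resize(cv2.imread('pics/c6.png')[100:210,270:420],None,fx=2.6,fy=2.6,interpolation=2)
b=cv2.resize(cv2.imread('pics/s6.png')[280:390,140:290],None,fx=2.6,fy=2.6,interpolation=2)
cv2.imwrite('pics/z6.png',np.hstack([a,b]))
E
```

```text
time: 6.5
ee_pos: [0.5889, 0.3206, 0.0122]
tcp_rot: [0.001, 1.568, 0.002]
force: [0.2, 1.4, 6.6]
gripper_width: 0.0005
6.6 [0.58889562 0.32053546 0.01238377] [-0.3768855   1.12604809  7.3270824 ]
```

View pics/z6.png

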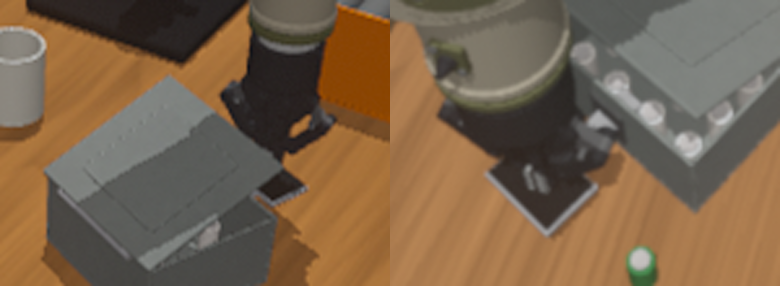

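The lid is rising and the starters are visible in the side view. I'll carry on towards the stop.

```bash
python3 -m pendant '2 0 0 0 1; 4 0 0 0 1; 6 0 0 0 1; 8 0 0 0 1; 10 0 0 0 1; 12 0 0 0 1; 13 0 0 0 1; 14 0 0 0 1; 14 0 0 0 1'
python3 - <<'E'
from h import *
snap("scene","c7.png");snap("side","s7.png")
s=env.sense();print(s["time"],s["ee_pos"],s["force"])
a=cv2.resize(cv2.imread('pics/c7.png')[60:210,240:420],None,fx=2.2,fy=2.2,interpolation=2)
b=cv2.resize(cv2.imread('pics/s7.png')[240:390,140:320],None,fx=2.2,fy=2.2,interpolation=2)
cv2.imwrite('pics/z7.png',np.hstack([a,b]))
E
```

```text
time: 7.5
ee_pos: [0.5891, 0.3211, -0.0014]
tcp_rot: [0.002, 1.568, 0.003]
force: [1.1, 2.1, 7.5]
gripper_width: 0.0002
7.6 [ 0.58916087  0.32110585 -0.00129988] [0.74657599 2.90849046 6.74224539]
```

View pics/z7.png

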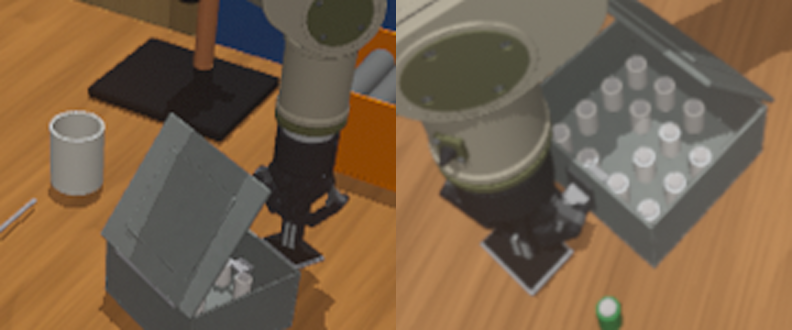

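The lid stands at roughly 0.9–1 rad. I'll press on until the force rise shows the hard stop.

```bash
python3 -m pendant '1.5 0 0 0 1; 3 0 0 0 1; 4 0 0 0 1; 5 0 0 0 1; 5 0 0 0 1; 5 0 0 0 1'; python3 -m pendant '1 0 0 0 1; 2 0 0 0 1; 2 0 0 0 1'
python3 - <<'E'
from h import *
snap("scene","c8.png");snap("side","s8.png")
s=env.sense();print(s["time"],s["ee_pos"],s["force"])
a=cv2.resize(cv2.imread('pics/c8.png')[60:210,240:420],None,fx=2.2,fy=2.2,interpolation=2)
b=cv2.resize(cv2.imread('pics/s8.png')[240:390,140:320],None,fx=2.2,fy=2.2,interpolation=2)
cv2.imwrite('pics/z8.png',np.hstack([a,b]))
E
```

```text
time: 8.2
ee_pos: [0.5891, 0.3209, -0.0064]
tcp_rot: [0.002, 1.568, 0.003]
force: [0.6, 2.3, 7.3]
gripper_width: 0.0003
time: 8.5
ee_pos: [0.5892, 0.3209, -0.007]
tcp_rot: [0.002, 1.568, 0.003]
force: [-4.8, -0.4, 19.9]
gripper_width: 0.0002
8.6 [ 0.58918629  0.32095648 -0.00694963] [-4.34248879e+00 -9.29054479e-04  1.89640802e+01]
```

View pics/z8.png

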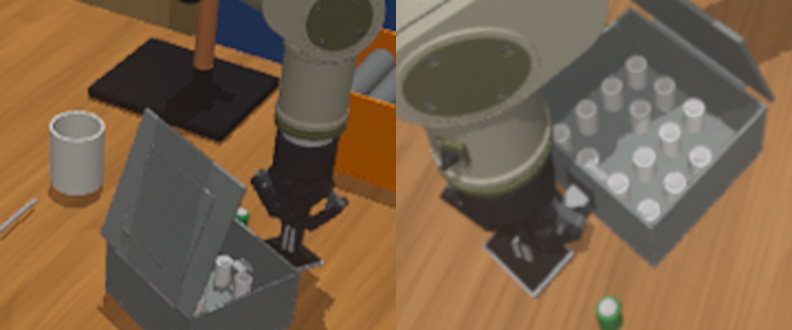

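Hard stop found: force jumped to 19 N and travel was 28 mm, as given. The lid is wide open. I'll hold for 1.6 s, then raise at 10–15 mm/s.

```bash
python3 -m pendant '0 0 0 0 1; 0 0 0 0 1; 0 0 0 0 1; 0 0 0 0 1; 0 0 0 0 1; 0 0 0 0 1; 0 0 0 0 1; 0 0 0 0 1; 0 0 0 0 1; 0 0 0 0 1; 0 0 0 0 1; 0 0 0 0 1; 0 0 0 0 1; 0 0 0 0 1; 0 0 0 0 1; 0 0 0 0 1'
python3 -m pendant '-1 0 0 0 1; -2 0 0 0 1; -3 0 0 0 1; -4 0 0 0 1; -5 0 0 0 1; -6 0 0 0 1; -7 0 0 0 1; -8 0 0 0 1; -9 0 0 0 1; -10 0 0 0 1; -11 0 0 0 1; -12 0 0 0 1; -13 0 0 0 1; -14 0 0 0 1; -15 0 0 0 1; -16 0 0 0 1; -17 0 0 0 1; -18 0 0 0 1; -19 0 0 0 1; -20 0 0 0 1'
python3 -m pendant '-1 0 0 0 1; -2 0 0 0 1; -3 0 0 0 1; -4 0 0 0 1; -5 0 0 0 1; -6 0 0 0 1; -7 0 0 0 1; -8 0 0 0 1; -9 0 0 0 1; -10 0 0 0 1; -11 0 0 0 1; -12 0 0 0 1; -13 0 0 0 1; -14 0 0 0 1; -15 0 0 0 1; -16 0 0 0 1; -17 0 0 0 1; -18 0 0 0 1'
python3 - <<'E'
from h import *
snap("scene","c9.png");snap("side","s9.png")
s=env.sense();print(s["time"],s["ee_pos"],s["force"])
a=cv2.resize(cv2.imread('pics/c9.png')[60:210,240:420],None,fx=2.2,fy=2.2,interpolation=2)
b=cv2.resize(cv2.imread('pics/s9.png')[240:390,140:320],None,fx=2.2,fy=2.2,interpolation=2)
cv2.imwrite('pics/z9.png',np.hstack([a,b]))
E
```

```text
time: 10.2
ee_pos: [0.5892, 0.321, -0.0069]
tcp_rot: [0.002, 1.567, 0.003]
force: [-4.7, -1.3, 18.8]
gripper_width: 0.0001
time: 12.2
ee_pos: [0.5889, 0.3206, 0.0115]
tcp_rot: [0.002, 1.568, 0.002]
force: [0.4, 1.7, 7.1]
gripper_width: 0.0002
time: 14.0
ee_pos: [0.588, 0.319, 0.028]
tcp_rot: [0.0, 1.571, 0.0]
force: [0.4, 0.2, -0.4]
gripper_width: 0.0001
14.1 [0.58813955 0.31910747 0.0281516 ] [ 0.55365307 -0.52819317  0.58342137]
```

View pics/z9.png

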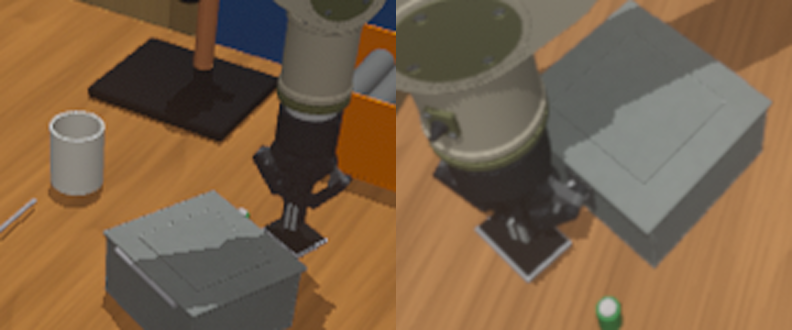

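The lid is down and the force is zero. I'll raise clear and check.

```bash
python3 -m pendant '-10 0 0 0 1; -25 0 0 0 1; -50 0 0 0 1; -80 0 0 0 1; -100 0 0 0 1; -100 0 0 0 1; -100 0 0 0 1; -100 0 0 0 1'
python3 - <<'E'
from h import *
snap("scene","c10.png")
s=env.sense();print(s["time"],s["ee_pos"],s["force"])
E
```

```text
time: 14.9
ee_pos: [0.5876, 0.3187, 0.1274]
tcp_rot: [-0.0, 1.572, -0.0]
force: [-0.0, -1.0, -1.1]
gripper_width: 0.0005
14.95 [0.58753459 0.31868869 0.12711267] [ 0.05424248 -0.37204704 -0.3678457 ]
```

View pics/c10.png

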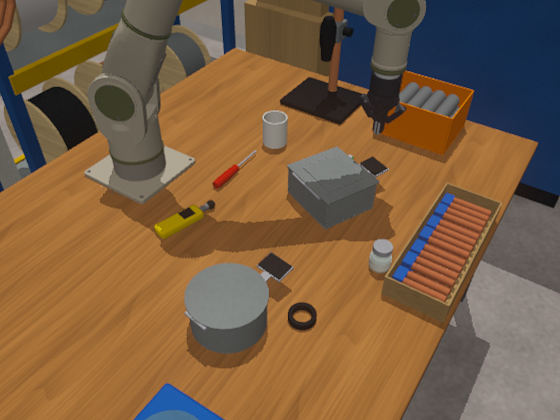

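Both lids are shut (square box at (332,185), round tin at (228,300)). The gripper at (379,125) is clear of everything.

```bash
python3 -c "
from bench import env
print(env.finish_job())"
```

```text
the job is handed in; nothing more can be done
None
```

I pressed the square box's pedal to its hard stop with the closed fingers and held the lid wide open for more than 1.6 s at about 19 N. I then raised the pedal at 10 mm/s, which should close the lid at about 0.45 rad/s against the 4 rad/s limit. I backed off and handed the job in at about 15 s.

**Last checks:** in the final picture both lids are shut, nothing has shifted, and the gripper is clear with wrist force near zero. I judged the lid angles from the pictures and the tread travel (28 mm to the stop, as given), since there is no direct reading of them.

**Disagreement:** contact came with the reported TCP about 37 mm below the tread height measured from the cameras. The pictures also showed the shut fingertips well behind the reported TCP. I did not find the cause, so I pressed by force and pictures rather than by the reported height.

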